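# Unhook the copper cup holder with the lifting fork

## Task

Pick up the lifting fork by its horn handle and use it to lift the copper cup holder by its bail off the gated hook, feeling gently for the gap between the gate's lip and its roof, and stand the cup holder gently upright in the round brass pan. Then stand the fork back upright in the middle of its terracotta tile. Do not touch the cup holder with the gripper, and leave everything else on the bench where it is.

Things in the scene. Friction and masses are not known exactly. Their poses are not given: they have to be found in the camera images.
- cup: Copper cup holder: open cup 72 mm across the rim, 60 mm tall, 0.28 to 0.56 kg, with a rigid steel bail rising over it. Origin at the centre of its underside, z up, y along the bail's top rod. At the start it hangs by the middle of its bail on the stand's arm, its underside 12 mm above the bench.
- bail (a point): Middle of the centre line of the bail's top rod, 150 mm above the cup's underside and 90 mm above its rim. The bail is an upright frame of 8 mm round steel rod in the cup's y-z plane: a straight level top rod along y between two posts at y = -40 and +40 mm.
- stand: Fixed hook stand. Origin on the bench below the hanging place; x points to its post, y along the hanging bail, z up; the open front is -x. A 12 mm wide flat steel arm runs from the post to x = -20 mm, top 158 mm above the bench; the bail lies across it between x = -6 and +8 mm. A brass gate of two 8 mm rods at y = 0 (see point mouth) is clamped on the post.
- seat (a point): On the top of the stand's arm, straight above the stand's origin, 158 mm above the bench; axes as the stand's.
- mouth (a point): 30 mm in front (-x) of point seat. Here a flat-topped lip (8 by 14 mm) rises in front of the arm; its tip is 6 to 42 mm above this point, set anew each time, no reading gives it. A level roof rod over the arm, from the post to 8 mm in front of here, has its underside always 15 mm above the lip's tip. The bail must leave through that gap; both parts are rigid. Lift till it touches the roof, ease down 3 to 4 mm, draw out to -x.
- post (a point): Top of the stand's square 20 mm post, 75 mm behind (+x of) the seat, 240 mm above the bench, with a ball on it up to 259 mm. The gate's lower rod, which carries the lip, runs forward from the post below the arm, its underside 19 to 55 mm below the arm's top.
- fork: Loose C-shaped nickel lifting fork with black horn handle, 158 mm tall, 0.25 kg, standing on its flat underside. Origin on the underside straight below the handle; x forward to the tine tips, z up. A 14 mm wide top bar (z 96 to 108 mm, x -77 to 13 mm) joins the handle's foot to a spine at x = -71 mm (12 by 14 mm), whose foot carries a 58 mm wide cross bar with two tines.
- notch (a point): Between the notches of the two tines, level with the tines' top, 8 mm above the fork's underside, 1 mm ahead of its origin. Tines: 8 by 8 mm at y = -25 and +25 mm, from x = -77 to 16 mm. The bail rests between a bump (x -14 to -8 mm, up to z = 13 mm) and an upturned tip (x 10 to 16 mm, up to z = 18 mm). The tines pass either side of the stand's arm and gate.
- fork_grip (a point): Centre for gripping the fork's handle, 136 mm above its underside: an upright block 28 mm (x) by 18 mm (y), from z = 108 to 158 mm, to be gripped across y.
- fork_foot (a point): Middle of the fork's footprint on its underside, 30 mm behind (-x of) its origin.
- tile: Fixed terracotta tile on which the fork stands, 160 mm (x) by 140 mm (y), 8 mm thick. Origin at the centre of its underside.
- pan: Fixed shallow round brass pan. Origin at the centre of its underside; floor 6 mm up, rim 14 mm up, inside diameter 120 mm at the floor.
- pan_in (a point): Centre of the pan's floor, where the cup holder is to stand.
- canister: Bystander: screw-top brass canister, 68 mm across, 103 mm tall. Origin at the centre of its underside.
- gear: Bystander: iron bevel gear, about 94 mm across, 47 mm tall. Origin at the centre of its underside.
- awl: Bystander: black horn-handled awl lying on the bench, 180 mm long, 24 mm thick, along its own x, origin on its underside near the ferrule.
- clamp: Bystander: nickel-plated clamp screw lying on the bench, 120 mm long along its own x, 30 mm thick. Origin at the middle of its underside.
- spare: Bystander: spare copper cup without bail, 72 mm across, 65 mm tall. Origin at the centre of its underside.
- oil: Bystander: amber oil bottle, 60 mm across, 110 mm tall. Origin at the centre of its underside.

How it is judged:
On the way, in this order (a step that is already met when the one before it is completed fails the run):
1. the cup holder hangs on the fork, clear of the hook (x of bail in the frame of seat below -0.045 m and contact force between cup and stand below 0.05 N and contact force between cup and fork above 1 N and height (world z) of cup above 0.02 m), for 0.2 s.
2. the cup holder stands upright in the pan, free of the fork (horizontal distance between cup and pan_in below 0.028 m and z of cup in the frame of pan_in below 0.006 m and angle between cup's own z axis and vertical below 0.08 rad and linear speed of cup below 0.02 m/s and contact force between fork and cup below 0.1 N), for 0.3 s.
At the end, for the whole second after the job is handed in: The cup holder stands at rest upright (within 0.08 rad) on the pan's floor, within 28 mm of its centre and free of the fork, and the fork stands released and at rest upright (within 0.06 rad) on its tile, the middle of its footprint within 35 mm of the tile's centre (all of step 2 and horizontal distance between fork_foot and tile below 0.035 m and z of fork in the frame of tile between 0.003 and 0.014 m and angle between fork's own z axis and vertical below 0.06 rad and linear speed of fork below 0.02 m/s); the robot touches nothing.
It fails at once if the gripper or arm touches the cup holder (contact force between any of the fingers, the arm and cup above 0.5 N).
It fails at once if the cup holder is pressed against the hook or its gate with more than 25 N (contact force between cup and stand above 25 N).
It fails at once if the cup holder is dropped or pressed into the pan with more than 25 N (contact force between cup and pan above 25 N).
It fails at once if a bystander is moved by more than 20 mm (distance of any of canister, gear, awl, clamp, spare, oil from where it was at the start of the episode above 0.02 m).
It also fails if it takes over 67 s, if anything falls off the work surface, if the arm or the gripper's body presses on something with over 40 N, if the wrist force passes 120 N, or if a joint passes its speed limit or range.

## Robot

A 7-joint arm with a two-finger parallel gripper is mounted at the origin on the work surface. World frame = base frame: x ahead of the robot, y to its left, z up, the work surface at z = 0. Lengths are in m, angles in rad, forces in N, time in s.
With the tool pointing down it reaches from about 0.4 to 0.875 m from the base axis. Payload 19.3 kg.
Tool frame: the origin (TCP) lies on the centre line of the jaws, within the pads' length; the fingertips stand 14 mm ahead of it and the grasp point (between the pads) lies 5 mm behind it; y points along the fingers, x is the direction in which the jaws open and shut, and the axes are right-handed (so a half turn about y gives the same grasp; the last joint's range is limited). The gripper opens to 85 mm and grips with 20 to 120 N. Pads are 22 mm wide; open, the fingers measure 114 mm over their backs; the gripper's body (76 mm by 85 mm) begins 54 mm behind the grasp point. The pads swing forward as they close: fully open they stand 13 mm farther back than shut.
Start: joints at [1.032, 0.521, -0.036, 1.599, 0.021, 1.021, -0.113], TCP at [0.282, -0.558, 0.225] pointing down, gripper open.
Joint ranges: [-2.91, 2.91], [-0.3, 2.13], [-1.5, 1.42], [0.17, 2.43], [-1.26, 4.41], [0.16, 1.93], [-2.52, 2.52]. Speed limits (rad/s): [1.89, 1.89, 2.39, 2.39, 3.01, 3.01, 3.01].

## Interface

Orientations are given as [roll, pitch, yaw] about the fixed x, y, z axes, in that order (R = Rz(yaw) Ry(pitch) Rx(roll)).
In Python, from workcell import monitor, grab_frame, workorder gives the robot as it stands.
- The arm moves only by the tool drive_tool, never from a script. Its argument "steps" is one flat list of numbers, 5 for each row, row after row: the finger opening in mm, from 0 to 85.4, then the shift along the world's x, y, z in mm, then the turn about the world's z in degrees. In form: [fingers, tx, ty, tz, twist, fingers, tx, ty, tz, twist, ...]. A call has exactly 5 rows; each row shifts and turns the commanded pose from where the row before left it; what a row does not reach is not made up. A row lasts 1/12 s, in which the tool goes at most 41.7 mm and 7.16 degrees, less where a joint would pass 70% of its speed; a pose out of reach is approached as far as the arm can. A call is refused whole if a number of a shift passes 41.7 or a number of a turn 7.16, either way. A call with a gripper value outside its range is refused whole. The fingers move at their own pace and stop on an object; "grip_force" is the grip in N (left out, the last holds). Time passes only in rows, so rows that do not move let the fingers close, or fill a call up. It gives the time, the measured TCP pose, the force and the opening at its end, in the units of the state.
- monitor.observe(): the state, without advancing time (a new reading comes with each control period).
- grab_frame(name): name is "scene" or "top" or "wrist"; returns a dict with "frame" (420x560x3 uint8, red, green, blue), "vertical_fov" (degrees; the focal length in pixels is half the picture's height over the tangent of half this angle, whatever the lens; pixels are square), "cx", "cy" (the principal point, pixels), "xyz" and "orientation" of the camera in the world. Camera axes: x right, y down, z forward; pixel columns grow to the right and rows downward; lengths in m; the calibration is good to about 2 mm. A picture is of the moment at which its call begins. There is no depth.
- workorder.job_done(): hands the job in, once; it reports no verdict.
The state is a dict: "clock": time; "qpos": joint angles; "qd": joint speeds; "joint_efforts": joint torques, N m; "position": TCP position; "tool_rot": TCP orientation; "force": force on the tool from outside, world axes, zero at the start; "moment": the same for the moment, N m; "grip_width": finger opening in m.
Only numpy, scipy, OpenCV 4.12 (cv2) and the standard library are available. Lean on these libraries where they do the work, as an engineer would, in place of code of your own. Each camera call takes 0.05 s, during which the arm holds its last target. There are 200 camera calls.

## Working session

There is one attempt and no reset: what is moved stays moved. The work goes in short steps, Python scripts to look and compute and a tool call to move; the robot and the scene stay as the last step left them, time stands still between calls to the robot, and variables do not carry over. Pictures are saved under pics/ and viewed, about 8 in all and at most 12, crops included, and the job is handed in when it is done.

Besides the shell and the picture viewer there is one more tool, called after "Emit:" as name(argument=value, ...) on one line, values as JSON. drive_tool: Moves the arm, as the interface text tells. Its arguments: {"type":"object","properties":{"steps":{"type":"array"},"grip_force":{"type":"number"}},"required":["steps"]}

```bash
ls; mkdir -p pics; cat > h.py <<'E'
import numpy as np,cv2,json,pickle
from workcell import monitor, grab_frame, workorder
from scipy.spatial.transform import Rotation as R
def snap(n,f):
    d=grab_frame(n); pickle.dump(d,open(f'pics/{f}.pkl','wb')); cv2.imwrite(f'pics/{f}.png',d['frame'][:,:,::-1]); return d
def load(f): return pickle.load(open(f'pics/{f}.pkl','rb'))
def cam(d):
    o=np.array(d['orientation'],float)
    M=R.from_euler('xyz',o).as_matrix() if o.size==3 else o.reshape(3,3)
    f=d['frame'].shape[0]/2/np.tan(np.radians(d['vertical_fov'])/2)
    return np.array(d['xyz']),M,f
def onz(d,u,v,z):
    c,M,f=cam(d); r=M@np.array([(u-d['cx'])/f,(v-d['cy'])/f,1]); return c+r*(z-c[2])/r[2]
def pix(d,p):
    c,M,f=cam(d); q=M.T@(np.array(p)-c); return np.array([d['cx']+f*q[0]/q[2],d['cy']+f*q[1]/q[2]])
E
python3 - <<'E'
from h import *
for n in('scene','top'):
    d=snap(n,n+'0'); print({k:v for k,v in d.items() if k!='frame'})
print(monitor.observe())
E
```

```text
pics
{'vertical_fov': 44.836889754744895, 'cx': 281.5559869756666, 'cy': 208.09375586228845, 'xyz': array([1.25209264, 0.53180514, 1.24552855]), 'orientation': array([-2.4642728 , -0.01802206,  2.22621323])}
{'vertical_fov': 44.5862637407187, 'cx': 279.1308961262871, 'cy': 207.07878323311476, 'xyz': array([0.3430531 , 0.02110283, 1.64463303]), 'orientation': array([-2.98505461,  0.00858189, -1.59133392])}
{'clock': 0.1, 'qpos': array([ 1.03180757,  0.52195825, -0.03631384,  1.59990106,  0.02124046,
        1.02110306, -0.11280673]), 'qd': array([ 0.00049437, -0.00201293,  0.00155948, -0.00045934,  0.00170973,
       -0.00051938, -0.00078809]), 'joint_efforts': array([ 5.38913722e-03, -9.28487849e+01,  1.98426962e+00, -3.70534122e+01,
        1.81220518e-02,  5.32882681e-03,  2.25723824e-05]), 'position': array([ 0.28220488, -0.55734367,  0.22469894]), 'tool_rot': array([-1.57090492e+00,  9.78107456e-04, -1.10201686e+00]), 'force': array([0.86856845, 0.43667579, 0.16683897]), 'moment': array([-0.03337767, -0.05581887,  0.0112249 ]), 'grip_width': 0.08544072407543245}
```

View pics/scene0.png

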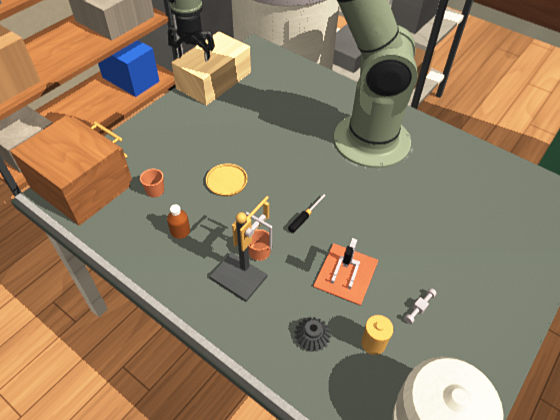

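View pics/top0.png

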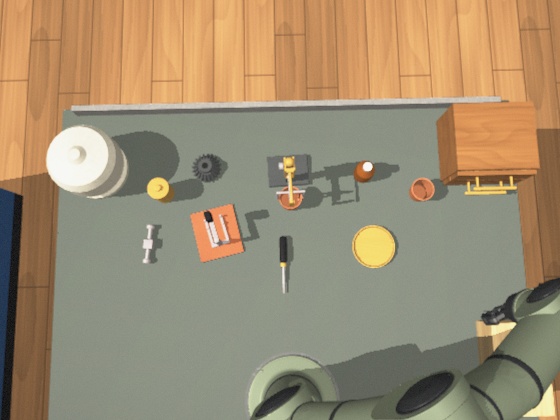

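```bash
python3 - <<'E'
from h import *
t=load('top0');s=load('scene0')
def crop(d,u,v,w,h,k): return cv2.resize(d['frame'][v:v+h,u:u+w,::-1],None,fx=k,fy=k,interpolation=cv2.INTER_CUBIC)
a=crop(t,180,195,80,60,5);b=crop(t,255,145,80,60,5);c=crop(s,305,230,80,60,5);e=crop(s,200,190,80,60*5//3,5)
e=cv2.resize(crop(s,205,190,80,110,1),(400,550),interpolation=cv2.INTER_CUBIC)
e=crop(s,215,190,80,60,5)
cv2.imwrite('pics/c.png',np.vstack([np.hstack([a,b]),np.hstack([c,e])]))
# masks
hsv=cv2.cvtColor(t['frame'],cv2.COLOR_RGB2HSV)
m=cv2.inRange(hsv,(15,150,100),(32,255,255)); m[:, :340]=0;m[:,410:]=0
cs=max(cv2.findContours(m,0,2)[0],key=cv2.contourArea);el=cv2.fitEllipse(cs);print('pan',el,onz(t,*el[0],.012))
m=cv2.inRange(hsv,(3,120,100),(13,255,255)); m[:, :185]=0;m[:,250:]=0
cs=max(cv2.findContours(m,0,2)[0],key=cv2.contourArea);r=cv2.minAreaRect(cs)
for p in cv2.boxPoints(r): print(p,onz(t,*p,.008))
print('tile',onz(t,*r[0],.008),cv2.contourArea(cs))
hs=cv2.cvtColor(s['frame'],cv2.COLOR_RGB2HSV)
m=cv2.inRange(hs,(3,120,100),(13,255,255)); m[:, :310]=0;m[:,385:]=0;m[:235]=0;m[310:]=0
cs=max(cv2.findContours(m,0,2)[0],key=cv2.contourArea)
r=cv2.minAreaRect(cs)
ap=cv2.approxPolyDP(cv2.convexHull(cs),5,True)[:,0]
P=[onz(s,*map(float,p),.008) for p in ap];print('scene tile',ap.tolist(),np.round(P,3),np.mean(P,0))
m=cv2.inRange(hs,(15,150,100),(32,255,255)); m[:, :200]=0;m[:,250:]=0;m[200:]=0;m[:155]=0
cs=max(cv2.findContours(m,0,2)[0],key=cv2.contourArea);el=cv2.fitEllipse(cs);print('pan',el,onz(s,*el[0],.012))
E
```

```text
pan ((372.8370361328125, 246.270263671875), (37.2274055480957, 39.58115005493164), 157.40380859375) [ 0.46815856 -0.26584106  0.012     ]
[189.29416 214.17648] [0.58473848 0.32068151 0.008     ]
[231.6471  203.58826] [0.61642468 0.18347041 0.008     ]
[243.58826 251.35297] [0.46098989 0.14625492 0.008     ]
[201.23532 261.9412 ] [0.4301586 0.2815434 0.008    ]
tile [0.52248391 0.23293222 0.008     ] 2057.0
scene tile [[333, 244], [377, 259], [360, 304], [313, 286]] [[0.463 0.145 0.008]
 [0.428 0.275 0.008]
 [0.582 0.314 0.008]
 [0.615 0.181 0.008]] [0.52202528 0.22881344 0.008     ]
pan ((224.9341583251953, 180.29519653320312), (30.02427864074707, 41.11781692504883), 79.7160415649414) [ 0.47426052 -0.26989198  0.012     ]
```

View pics/c.png

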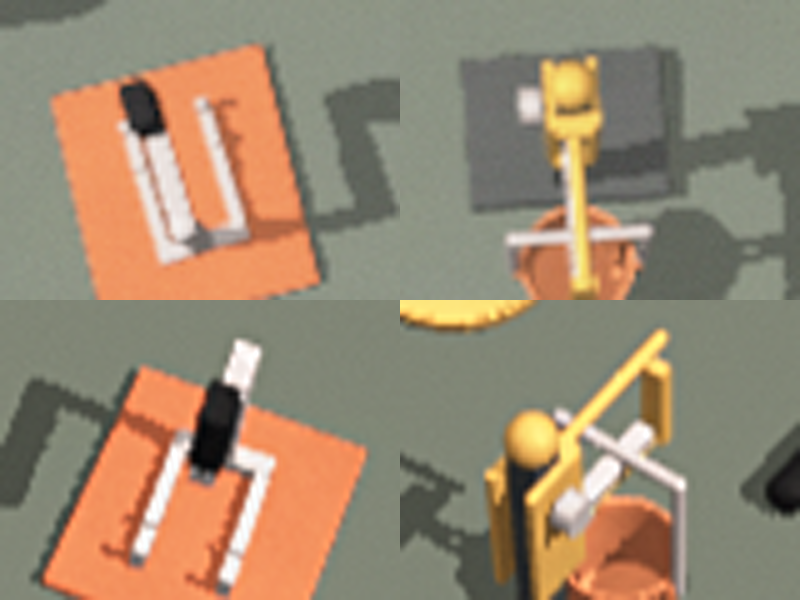

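```bash
cat >> h.py <<'E'
def tri(obs):
    A=np.zeros((3,3));b=np.zeros(3);L=[]
    for d,u,v in obs:
        c,M,f=cam(d); r=M@np.array([(u-d['cx'])/f,(v-d['cy'])/f,1]); r/=np.linalg.norm(r); P=np.eye(3)-np.outer(r,r);A+=P;b+=P@c;L.append((c,P))
    x=np.linalg.solve(A,b); return x,[np.linalg.norm(P@(x-c)) for c,P in L][0]
E
python3 - <<'E'
from h import *
np.set_printoptions(precision=4,suppress=True)
t=load('top0');s=load('scene0')
print('fork top'); 
for n,u,v,z in [('Ltip',204.8,219.8,.024),('Rtip',220.6,215,.024),('Lback',212.4,247.4,.016),('Rback',229,242.4,.016)]: print(n,onz(t,u,v,z))
for n,u,v,z in [('Ltip',350.6,287.5,.024),('Rtip',333,282.5,.024),('Lback',359.4,262,.016),('Rback',342,257,.016)]: print('s',n,onz(s,u,v,z))
for n,a,b in [('bailL',(277,192.6),(272,227.4)),('bailR',(305,191),(247,212.4)),('ball',(289.4,161),(241,217.4)),('rooftip',(291.4,202),(267.4,198)),('handletop',(208.6,216.5),(349,241))]:
    print(n,tri([(t,*a),(s,*b)]))
print('bail z.162',onz(t,277,192.6,.162),onz(t,305,191,.162),onz(s,272,227.4,.162),onz(s,247,212.4,.162))
E
```

```text
fork top
Ltip [0.5631 0.268  0.024 ]
Rtip [0.5775 0.2175 0.024 ]
Lback [0.4751 0.2448 0.016 ]
Rback [0.4899 0.1919 0.016 ]
s Ltip [0.5637 0.2694 0.024 ]
s Rtip [0.5805 0.2225 0.024 ]
s Lback [0.4731 0.2424 0.016 ]
s Rback [0.4898 0.1937 0.016 ]
bailL (array([0.6192, 0.0358, 0.1644]), np.float64(0.0016976240148904827))
bailR (array([ 0.6221, -0.047 ,  0.1661]), np.float64(0.0010904907017631948))
ball (array([ 0.6926, -0.0024,  0.251 ]), np.float64(0.0004396926018484209))
rooftip (array([ 0.5822, -0.0064,  0.219 ]), np.float64(0.0002969118630682861))
handletop (array([0.5493, 0.2307, 0.1952]), np.float64(0.0003901501011631976))
bail z.162 [0.6206 0.0344 0.162 ] [ 0.6235 -0.0481  0.162 ] [0.617  0.0362 0.162 ] [ 0.6192 -0.0482  0.162 ]
```

Emit:
drive_tool(steps=[85,11,32,0,-0.4,85,11,32,0,-0.4,85,11,32,0,-0.4,85,11,32,0,-0.4,85,11,32,0,-0.4], grip_force=80)

```text
clock: 0.52
position: [0.3374, -0.3959, 0.225]
tool_rot: [-1.571, 0.0, -1.137]
force: [0.8, -0.7, 0.3]
grip_width: 0.0851
```

Emit:
drive_tool(steps=[85,11,32,0,-0.4,85,11,32,0,-0.4,85,11,32,0,-0.4,85,11,32,0,-0.4,85,11,32,0,-0.4])

```text
clock: 0.93
position: [0.3924, -0.236, 0.2252]
tool_rot: [-1.571, 0.0, -1.172]
force: [0.7, -0.2, 0.2]
grip_width: 0.0849
```

Emit:
drive_tool(steps=[85,11,32,0,-0.4,85,11,32,0,-0.4,85,11,32,0,-0.4,85,11,32,0,-0.4,85,11,32,0,-0.4])

```text
clock: 1.35
position: [0.4475, -0.0759, 0.2252]
tool_rot: [-1.571, -0.0, -1.207]
force: [0.9, -0.4, 0.5]
grip_width: 0.085
```

Emit:
drive_tool(steps=[85,11,32,0,-0.4,85,11,32,0,-0.4,85,11,32,0,-0.4,85,11,32,0,-0.4,85,11,32,0,-0.4])

```text
clock: 1.77
position: [0.5025, 0.0841, 0.2251]
tool_rot: [-1.571, -0.0, -1.242]
force: [0.5, 0.1, -0.0]
grip_width: 0.0848
```

Emit:
drive_tool(steps=[85,11,32,0,-0.4,85,11,32,0,-0.4,85,11,32,0,-0.4,85,11,25,0,-0.4,85,0,0,0,0])

```text
clock: 2.18
position: [0.5467, 0.2091, 0.2246]
tool_rot: [-1.57, 0.002, -1.265]
force: [-1.8, 0.8, 0.3]
grip_width: 0.0853
```

```bash
python3 - <<'E'
from h import *
d=snap('wrist','w1'); print({k:v for k,v in d.items() if k!='frame'})
E
```

```text
{'vertical_fov': 60.820554178185176, 'cx': 279.4158337171692, 'cy': 211.32808823770057, 'xyz': array([0.62410988, 0.23247728, 0.37156062]), 'orientation': array([ 2.81899236e+00,  2.58962124e-03, -1.26449806e+00])}
```

View pics/w1.png

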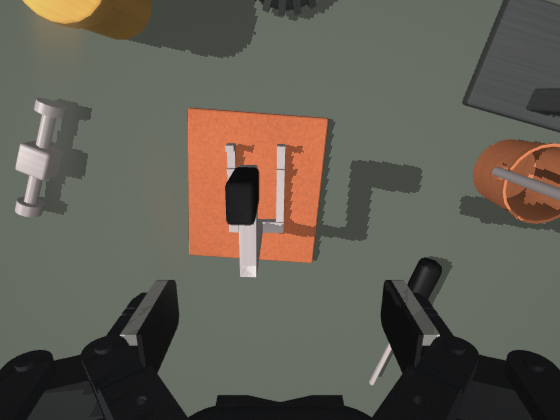

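```bash
python3 - <<'E'
from h import *
np.set_printoptions(precision=4,suppress=True)
d=load('w1')
def m(a,b): return (a+b)/2
L=onz(d,231,144.5,.026);Rr=onz(d,282,144.5,.026);print(L,Rr)
p=m(L,Rr); v=(L-Rr); print('mid',p,'yaw',np.degrees(np.arctan2(v[1],v[0]))-90,np.linalg.norm(v))
B=[onz(d,230,233,.016),onz(d,285,232,.016)];q=m(*B);print('back',q,np.linalg.norm(p-q),np.degrees(np.arctan2(*(p-q)[[1,0]])))
T=np.array([onz(d,u,v,.008) for u,v in[(190,108),(328,119),(312,262),(189,254)]]);print(T,T.mean(0))
g=d['frame'].max(2)<45; ys,xs=np.where(g[155:235,215:270]); print(xs.min()+215,xs.max()+215,ys.min()+155,ys.max()+155)
for y in range(165,228,5):
    x=np.where(g[y,215:270])[0]+215; print(y,x.min() if len(x) else 0,x.max() if len(x) else 0)
y=16.5; o=np.array([.5555,.2395]);c,s=np.cos(np.radians(y)),np.sin(np.radians(y))
for z in(.116,.166):
  for a,b in[(14,9),(14,-9),(-14,-9),(-14,9)]:
    print(z,a,b,pix(d,[o[0]+(a*c-b*s)/1e3,o[1]+(a*s+b*c)/1e3,z]))
E
```

```text
[0.5641 0.2631 0.026 ] [0.5788 0.2165 0.026 ]
mid [0.5715 0.2398 0.026 ] yaw 17.570196907409866 0.048900348337075565
back [0.4807 0.2127 0.016 ] 0.09530046604347107 16.640042137005523
[[0.5831 0.3122 0.008 ]
 [0.614  0.18   0.008 ]
 [0.4618 0.1437 0.008 ]
 [0.4295 0.2778 0.008 ]] [0.5221 0.2284 0.008 ]
226 257 167 223
165 0 0
170 235 257
175 231 257
180 229 257
185 226 257
190 226 257
195 226 257
200 226 257
205 226 256
210 226 256
215 227 255
220 227 253
225 0 0
0.116 14 9 [230.2433 163.5628]
0.116 14 -9 [255.2025 164.028 ]
0.116 -14 -9 [255.3203 201.1822]
0.116 -14 9 [231.1911 200.7409]
0.166 14 9 [218.9524 179.7363]
0.166 14 -9 [249.5327 180.3015]
0.166 -14 -9 [249.9051 224.8223]
0.166 -14 9 [220.5616 224.2922]
```

Emit:
drive_tool(steps=[85,5,13,0,-0.3,85,5,13,0,-0.2,85,0,0,-10,0,85,0,0,-15,0,85,0,0,-15,0])

```text
clock: 2.65
position: [0.5563, 0.2287, 0.1845]
tool_rot: [-1.571, -0.0, -1.279]
force: [0.3, 0.1, 0.6]
grip_width: 0.0848
```

Emit:
drive_tool(steps=[85,0,0,-15,0,85,0,0,-15,0,85,0,0,-10,0,85,0,0,-4,0,85,0,0,0,0])

```text
clock: 3.07
position: [0.556, 0.2288, 0.1404]
tool_rot: [-1.572, -0.0, -1.279]
force: [-0.2, -0.3, -1.1]
grip_width: 0.0854
```

Emit:
drive_tool(steps=[10,0,0,0,0,10,0,0,0,0,10,0,0,0,0,10,0,0,0,0,10,0,0,0,0])

```text
clock: 3.48
position: [0.5565, 0.2296, 0.1416]
tool_rot: [-1.57, 0.0, -1.278]
force: [0.3, 1.2, 0.2]
grip_width: 0.0247
```

Emit:
drive_tool(steps=[10,0,0,0,0,10,0,0,0,0,10,0,0,0,0,10,0,0,0,0,10,0,0,0,0])

```text
clock: 3.9
position: [0.5566, 0.2297, 0.1414]
tool_rot: [-1.57, 0.0, -1.278]
force: [1.6, 2.2, 3.1]
grip_width: 0.0164
```

Emit:
drive_tool(steps=[10,0,0,10,0,10,0,0,20,0,10,0,0,25,0,10,0,0,25,0,10,0,0,20,0])

```text
clock: 4.32
position: [0.5561, 0.2291, 0.2433]
tool_rot: [-1.571, -0.0, -1.278]
force: [0.4, -0.0, -2.5]
grip_width: 0.0161
```

Emit:
drive_tool(steps=[10,-3,-15,5,-1,10,-4,-25,5,-1.5,10,-4,-25,5,-1.5,10,-4,-25,5,-1.5,10,-4,-25,4,-1.5])

```text
clock: 4.73
position: [0.5365, 0.1126, 0.2655]
tool_rot: [-1.572, -0.0, -1.402]
force: [0.9, -0.0, -1.2]
grip_width: 0.0164
```

Emit:
drive_tool(steps=[10,-4,-25,0,-1.5,10,-4,-25,0,-1.5,10,-4,-25,0,-1.5,10,-4,-25,0,-1.5,10,-3,-15,0,-1.5])

```text
clock: 5.15
position: [0.5172, -0.0038, 0.2652]
tool_rot: [-1.572, -0.001, -1.536]
force: [-0.4, -0.7, -3.1]
grip_width: 0.0163
```

Emit:
drive_tool(steps=[10,0,-7,0,0,10,0,0,0,0,10,0,0,0,0,10,0,0,0,0,10,0,0,0,0])

```text
clock: 5.57
position: [0.5185, -0.0063, 0.2651]
tool_rot: [-1.571, 0.0, -1.529]
force: [0.7, 0.4, -2.2]
grip_width: 0.0167
```

```bash
python3 - <<'E'
from h import *
o=monitor.observe();print(o['position'],np.degrees(o['tool_rot']),o['force'],o['moment'],o['grip_width'])
d=snap('wrist','w2'); print({k:v for k,v in d.items() if k!='frame'})
E
```

```text
[ 0.51845697 -0.00631351  0.26510097] [-9.00096865e+01  2.45490815e-02 -8.76296302e+01] [ 0.65852744  0.36773861 -2.1829665 ] [-0.00717233 -0.08682295 -0.01152974] 0.016662585357958774
{'vertical_fov': 60.820554178185176, 'cx': 279.4158337171692, 'cy': 211.32808823770057, 'xyz': array([ 0.59953188, -0.00380216,  0.41200172]), 'orientation': array([ 2.81846704e+00,  4.25100698e-04, -1.52896523e+00])}
```

View pics/w2.png

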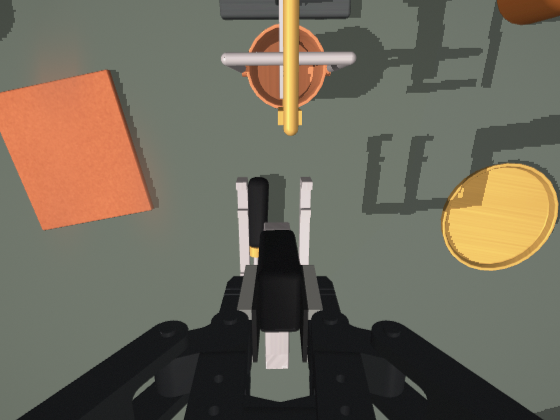

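```bash
python3 - <<'E'
from h import *
np.set_printoptions(precision=4,suppress=True)
d=load('w2')
a,b=onz(d,224,59.5,.162),onz(d,355,58.5,.162);print('bail',a,b,(a+b)/2,np.linalg.norm(a-b),np.degrees(np.arctan2(*(a-b)[[1,0]]))-90)
z=.2651-.1334
a,b=onz(d,242.5,178,z+.018),onz(d,306,178,z+.018);print('tips',a,b,(a+b)/2,np.linalg.norm(a-b),np.degrees(np.arctan2(*(a-b)[[1,0]]))-90)
for r in(.196,.2,.204): print('lip edge',r, onz(d,291,135,r+.023), onz(d,290,126,r))
hsv=cv2.cvtColor(d['frame'],cv2.COLOR_RGB2HSV)
m=cv2.inRange(hsv,(15,130,90),(32,255,255)); m[:, :420]=0
cs=max(cv2.findContours(m,0,2)[0],key=cv2.contourArea);el=cv2.fitEllipse(cs);print('pan',el,onz(d,*el[0],.012))
# roof rod height from apparent width and tips
for y in(30,60,90,120): 
    x=np.where(cv2.inRange(hsv,(15,130,90),(32,255,255))[y,240:340])[0]+240; print(y,x.min(),x.max())
E
```

```text
bail [0.6176 0.0328 0.162 ] [ 0.6217 -0.0515  0.162 ] [ 0.6197 -0.0093  0.162 ] 0.08448069813430861 2.7985211489941264
tips [0.5369 0.0214 0.1497] [ 0.5389 -0.0262  0.1497] [ 0.5379 -0.0024  0.1497] 0.0476092814215592 2.4024544567642465
lip edge 0.196 [ 0.5779 -0.0108  0.219 ] [ 0.5805 -0.0108  0.196 ]
lip edge 0.2 [ 0.5784 -0.0106  0.223 ] [ 0.5809 -0.0106  0.2   ]
lip edge 0.204 [ 0.5788 -0.0105  0.227 ] [ 0.5812 -0.0105  0.204 ]
pan ((499.3324279785156, 216.16188049316406), (99.49556732177734, 121.21736907958984), 57.98421096801758) [ 0.4706 -0.2696  0.012 ]
30 283 298
60 284 297
90 284 298
120 278 301
```

Emit:
drive_tool(steps=[10,0,-5,0,0.3,10,0,-6,0,0,10,5,0,0,0,10,10,0,0,0,10,10,1,0,0])

```text
clock: 6.03
position: [0.5445, -0.0178, 0.2654]
tool_rot: [-1.57, -0.0, -1.527]
force: [0.3, 0.9, -2.0]
grip_width: 0.0159
```

Emit:
drive_tool(steps=[10,10,0,0,0,10,10,1,0,0,10,10,0,0,0,10,10,1,0,0,10,0,0,0,0])

```text
clock: 6.45
position: [0.5854, -0.015, 0.2646]
tool_rot: [-1.571, 0.0, -1.526]
force: [-0.3, 0.5, -2.2]
grip_width: 0.0159
```

Emit:
drive_tool(steps=[10,10,0,0,0,10,10,1,0,0,10,10,0,0,0,10,5,0,0,0,10,0,0,0,0])

```text
clock: 6.87
position: [0.619, -0.0144, 0.2647]
tool_rot: [-1.571, 0.0, -1.526]
force: [-0.5, -0.4, -3.0]
grip_width: 0.0161
```

```bash
python3 - <<'E'
from h import *
o=monitor.observe();print(o['position'],np.degrees(o['tool_rot']),o['force'],o['moment'],o['grip_width'])
d=snap('wrist','w3'); print({k:v for k,v in d.items() if k!='frame'})
t=snap('top','top1');s=snap('scene','scene1')
def crop(d,u,v,w,h,k): return cv2.resize(d['frame'][v:v+h,u:u+w,::-1],None,fx=k,fy=k,interpolation=cv2.INTER_CUBIC)
cv2.imwrite('pics/c2.png',np.hstack([crop(d,180,60,200,300,2),crop(s,210,160,100,150,4)]))
E
```

```text
[ 0.61896415 -0.01440086  0.26470588] [-9.00216478e+01  1.10136703e-02 -8.74324845e+01] [-0.48749287 -0.4091153  -3.00426476] [-0.0150486  -0.10074734  0.00581968] 0.016106732795428593
{'vertical_fov': 60.820554178185176, 'cx': 279.4158337171692, 'cy': 211.32808823770057, 'xyz': array([ 0.70007445, -0.01155743,  0.41160037]), 'orientation': array([ 2.81829894e+00,  1.83906491e-04, -1.52549103e+00])}
```

View pics/c2.png

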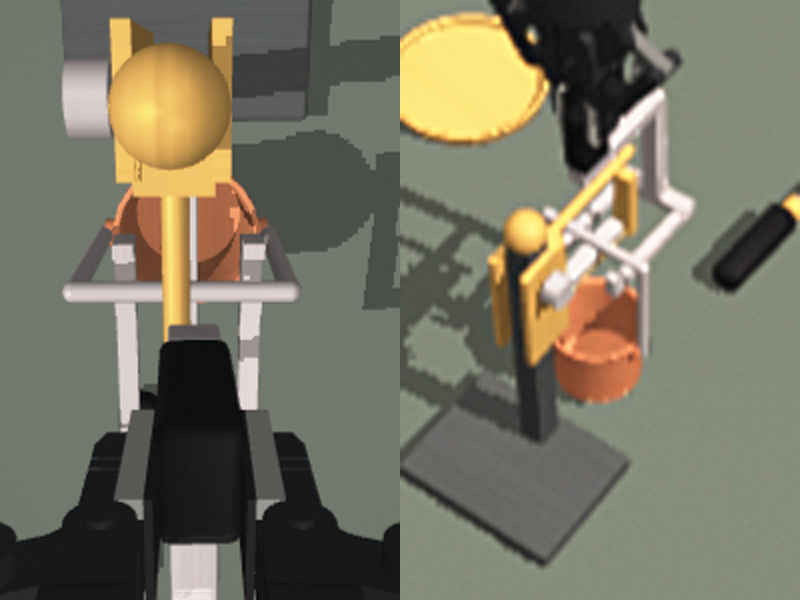

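```bash
python3 - <<'E'
from h import *
np.set_printoptions(precision=4,suppress=True)
d=load('w3')
a,b=onz(d,212,206,.162),onz(d,330,206,.162);p=(a+b)/2;print('bail',a,b,p)
for zz in(.1493,):
  a,b=onz(d,241.5,177,zz),onz(d,307,177,zz);q=(a+b)/2;print('tips far edge top',a,b,q, q-p)
E
```

```text
bail [0.6184 0.0342 0.162 ] [ 0.6223 -0.0521  0.162 ] [ 0.6204 -0.009   0.162 ]
tips far edge top [0.6381 0.0141 0.1493] [ 0.6403 -0.0349  0.1493] [ 0.6392 -0.0104  0.1493] [ 0.0188 -0.0014 -0.0127]
```

Emit:
drive_tool(steps=[10,-4,1,0,0,10,0,0,3,0,10,0,0,5,0,10,0,0,4,0,10,0,0,2,0])

```text
clock: 7.43
position: [0.6146, -0.0136, 0.2803]
tool_rot: [-1.57, -0.0, -1.526]
force: [-0.3, 0.0, -1.9]
grip_width: 0.0168
```

Emit:
drive_tool(steps=[10,0,0,2,0,10,0,0,2,0,10,0,0,2,0,10,0,0,2,0,10,0,0,2,0])

```text
clock: 7.85
position: [0.6142, -0.0136, 0.289]
tool_rot: [-1.572, 0.0, -1.526]
force: [-0.6, 0.1, -8.0]
grip_width: 0.0161
```

Emit:
drive_tool(steps=[10,0,0,2,0,10,0,0,2,0,10,0,0,2,0,10,0,0,1,0,10,0,0,0,0])

```text
clock: 8.27
position: [0.6144, -0.0136, 0.2964]
tool_rot: [-1.57, -0.0, -1.526]
force: [-0.5, -0.3, -7.8]
grip_width: 0.0162
```

```bash
python3 - <<'E'
from h import *
o=monitor.observe();print(o['position'],np.degrees(o['tool_rot']),o['force'],o['moment'],o['grip_width'])
d=snap('wrist','w4')
s=snap('scene','scene2')
def crop(d,u,v,w,h,k): return cv2.resize(d['frame'][v:v+h,u:u+w,::-1],None,fx=k,fy=k,interpolation=cv2.INTER_CUBIC)
cv2.imwrite('pics/c3.png',np.hstack([crop(d,180,60,200,300,2),crop(s,210,160,100,150,4)]))
E
```

```text
[ 0.61444432 -0.01359864  0.29644838] [-8.99818349e+01 -7.53617773e-04 -8.74418597e+01] [-0.51732685 -0.26524248 -7.82842476] [-0.07727452 -0.08662947  0.02150059] 0.016194945058399086
```

View pics/c3.png

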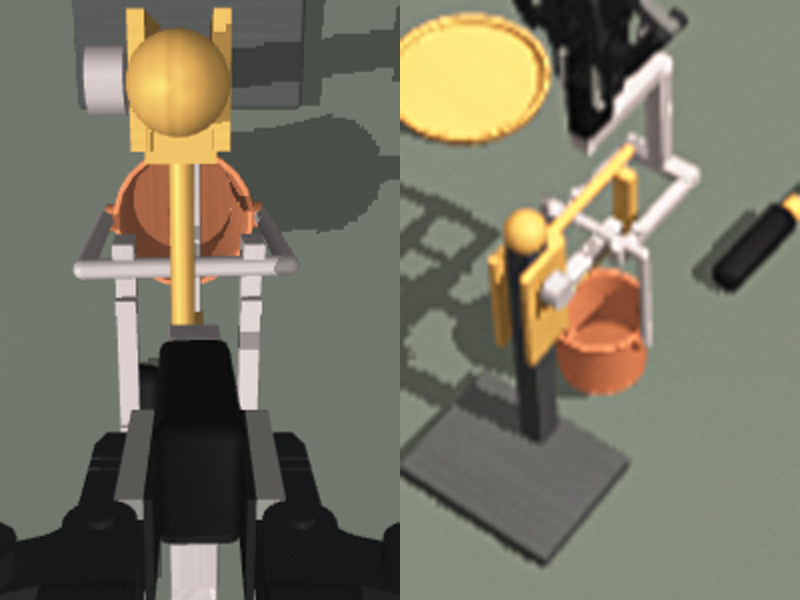

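Emit:
drive_tool(steps=[10,0,0,2,0,10,0,0,2,0,10,0,0,2,0,10,0,0,2,0,10,0,0,1,0])

```text
clock: 8.78
position: [0.6145, -0.0136, 0.3056]
tool_rot: [-1.57, 0.0, -1.526]
force: [-0.1, -0.9, -7.8]
grip_width: 0.0166
```

Emit:
drive_tool(steps=[10,0,0,1,0,10,0,0,1,0,10,0,0,1,0,10,0,0,1,0,10,0,0,0,0])

```text
clock: 9.2
position: [0.6144, -0.0136, 0.3094]
tool_rot: [-1.571, 0.0, -1.526]
force: [-0.3, -0.4, -8.8]
grip_width: 0.0163
```

Emit:
drive_tool(steps=[10,0,0,1,0,10,0,0,1,0,10,0,0,1,0,10,0,0,0,0,10,0,0,0,0])

```text
clock: 9.62
position: [0.6144, -0.0136, 0.3122]
tool_rot: [-1.571, 0.0, -1.526]
force: [0.1, -0.3, -8.2]
grip_width: 0.0164
```

Emit:
drive_tool(steps=[10,0,0,1,0,10,0,0,1,0,10,0,0,1,0,10,0,0,0,0,10,0,0,0,0])

```text
clock: 10.03
position: [0.6144, -0.0136, 0.3153]
tool_rot: [-1.571, -0.0, -1.526]
force: [0.0, 0.6, -8.0]
grip_width: 0.0159
```

Emit:
drive_tool(steps=[10,0,0,1,0,10,0,0,1,0,10,0,0,0,0,10,0,0,0,0,10,0,0,0,0])

```text
clock: 10.45
position: [0.6143, -0.0136, 0.3172]
tool_rot: [-1.571, 0.0, -1.526]
force: [-0.0, 0.4, -8.1]
grip_width: 0.0165
```

Bail at about 0.196; continue by single small feels.

Emit:
drive_tool(steps=[10,0,0,1,0,10,0,0,1,0,10,0,0,0.5,0,10,0,0,0,0,10,0,0,0,0])

```text
clock: 10.87
position: [0.6144, -0.0136, 0.3197]
tool_rot: [-1.571, -0.0, -1.526]
force: [0.6, -0.4, -7.5]
grip_width: 0.0163
```

Emit:
drive_tool(steps=[10,0,0,1,0,10,0,0,0.5,0,10,0,0,0,0,10,0,0,0,0,10,0,0,0,0])

```text
clock: 11.28
position: [0.6144, -0.0136, 0.3212]
tool_rot: [-1.571, 0.0, -1.526]
force: [-0.4, -0.5, -7.2]
grip_width: 0.0159
```

Emit:
drive_tool(steps=[10,0,0,1,0,10,0,0,0.5,0,10,0,0,0,0,10,0,0,0,0,10,0,0,0,0])

```text
clock: 11.7
position: [0.6144, -0.0136, 0.3227]
tool_rot: [-1.571, 0.0, -1.526]
force: [-0.2, -0.5, -8.6]
grip_width: 0.016
```

Emit:
drive_tool(steps=[10,0,0,1,0,10,0,0,0.5,0,10,0,0,0,0,10,0,0,0,0,10,0,0,0,0])

```text
clock: 12.12
position: [0.6144, -0.0136, 0.3242]
tool_rot: [-1.571, 0.0, -1.526]
force: [0.7, -0.5, -7.5]
grip_width: 0.0158
```

Emit:
drive_tool(steps=[10,0,0,1,0,10,0,0,0.5,0,10,0,0,0,0,10,0,0,0,0,10,0,0,0,0])

```text
clock: 12.53
position: [0.6143, -0.0136, 0.3257]
tool_rot: [-1.571, 0.0, -1.526]
force: [-1.1, -0.5, -7.9]
grip_width: 0.0163
```

Emit:
drive_tool(steps=[10,0,0,1,0,10,0,0,0.5,0,10,0,0,0,0,10,0,0,0,0,10,0,0,0,0])

```text
clock: 12.95
position: [0.6143, -0.0136, 0.3272]
tool_rot: [-1.571, -0.0, -1.526]
force: [-0.8, 0.3, -7.8]
grip_width: 0.0161
```

Emit:
drive_tool(steps=[10,0,0,1,0,10,0,0,0.5,0,10,0,0,0,0,10,0,0,0,0,10,0,0,0,0])

```text
clock: 13.37
position: [0.6144, -0.0135, 0.3287]
tool_rot: [-1.571, 0.0, -1.526]
force: [1.2, -0.5, -7.1]
grip_width: 0.0158
```

Emit:
drive_tool(steps=[10,0,0,1,0,10,0,0,0.5,0,10,0,0,0,0,10,0,0,0,0,10,0,0,0,0])

```text
clock: 13.78
position: [0.6144, -0.0136, 0.3302]
tool_rot: [-1.571, 0.0, -1.526]
force: [0.5, 1.0, -8.8]
grip_width: 0.0164
```

Emit:
drive_tool(steps=[10,0,0,0.5,0,10,0,0,0.5,0,10,0,0,0,0,10,0,0,0,0,10,0,0,0,0])

```text
clock: 14.2
position: [0.6143, -0.0136, 0.3309]
tool_rot: [-1.571, 0.0, -1.526]
force: [-0.1, 0.6, -12.6]
grip_width: 0.0159
```

Emit:
drive_tool(steps=[10,0,0,0.5,0,10,0,0,0.5,0,10,0,0,0,0,10,0,0,0,0,10,0,0,0,0])

```text
clock: 14.62
position: [0.6141, -0.0136, 0.3316]
tool_rot: [-1.572, 0.0, -1.526]
force: [1.1, 0.7, -25.7]
grip_width: 0.0162
```

```bash
python3 - <<'E'
from h import *
o=monitor.observe();print(o['position'],np.degrees(o['tool_rot']),o['force'],o['moment'],o['grip_width'])
d=snap('wrist','w5')
s=snap('scene','scene3')
def crop(d,u,v,w,h,k): return cv2.resize(d['frame'][v:v+h,u:u+w,::-1],None,fx=k,fy=k,interpolation=cv2.INTER_CUBIC)
cv2.imwrite('pics/c4.png',np.hstack([crop(d,180,60,200,300,2),crop(s,225,160,75,112,5.333)[:600,:400]]))
E
```

```text
[ 0.61409084 -0.01355038  0.33155912] [-9.00658958e+01  1.99638016e-03 -8.74340662e+01] [  1.13870009   0.69526575 -25.72798537] [-0.05314645 -0.44164093  0.0227181 ] 0.01619432832533316Traceback (most recent call last):
  File "<stdin>", line 6, in <module>
    return _nx.concatenate(arrs, 1, dtype=dtype, casting=casting)
           ~~~~~~~~~~~~~~~^^^^^^^^^^^^^^^^^^^^^^^^^^^^^^^^^^^^^^^
ValueError: all the input array dimensions except for the concatenation axis must match exactly, but along dimension 0, the array at index 0 has size 600 and the array at index 1 has size 597
```

Emit:
drive_tool(steps=[10,0,0,-2,0,10,0,0,-2,0,10,0,0,-1,0,10,0,0,0,0,10,0,0,0,0])

```text
clock: 15.13
position: [0.6146, -0.0136, 0.3277]
tool_rot: [-1.57, 0.0, -1.526]
force: [0.6, 0.1, -7.9]
grip_width: 0.0164
```

```bash
python3 - <<'E'
from h import *
o=monitor.observe();print(o['position'],np.degrees(o['tool_rot']),o['force'],o['moment'],o['grip_width'])
d=snap('wrist','w6')
s=snap('scene','scene4')
def crop(d,u,v,w,h,W,H): return cv2.resize(d['frame'][v:v+h,u:u+w,::-1],(W,H),interpolation=cv2.INTER_CUBIC)
cv2.imwrite('pics/c4.png',np.hstack([crop(d,180,60,200,300,400,600),crop(s,225,160,75,112,400,600)]))
E
```

```text
[ 0.61455971 -0.01356645  0.32769093] [-8.99466284e+01  1.69061961e-03 -8.74431250e+01] [ 0.61227551  0.14558913 -7.8841488 ] [-0.05333347 -0.09841477 -0.0488581 ] 0.016400472769655824
```

View pics/c4.png

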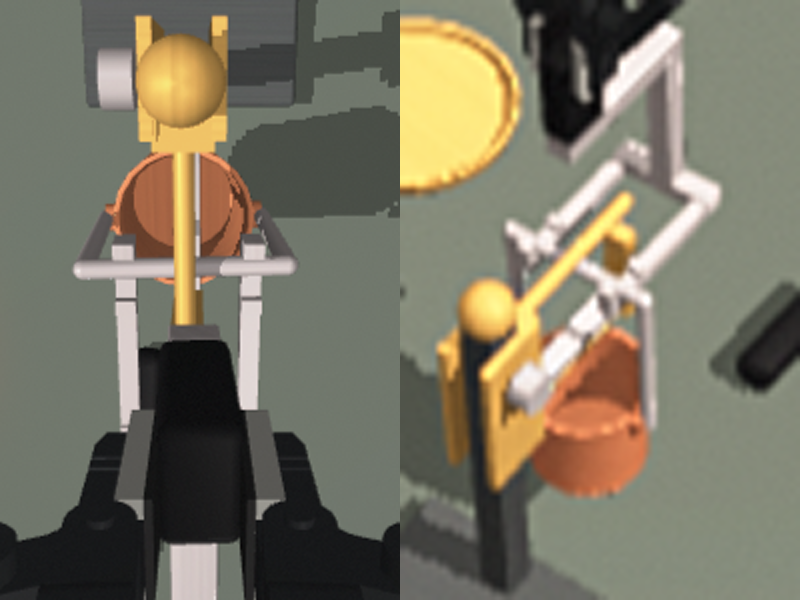

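Emit:
drive_tool(steps=[10,0,0,-0.5,0,10,-1,0,0,0,10,-2,0,0,0,10,-3,0,0,0,10,-3,-0.4,0,0])

```text
clock: 15.65
position: [0.605, -0.0139, 0.3267]
tool_rot: [-1.571, 0.0, -1.526]
force: [-0.3, 0.0, -7.4]
grip_width: 0.0161
```

Emit:
drive_tool(steps=[10,-3,0,0,0,10,-3,-0.3,0,0,10,-3,0,0,0,10,-3,-0.3,0,0,10,-3,0,0,0])

```text
clock: 16.07
position: [0.59, -0.0147, 0.3267]
tool_rot: [-1.571, -0.0, -1.526]
force: [0.3, -0.4, -6.7]
grip_width: 0.0163
```

Emit:
drive_tool(steps=[10,-2,-0.3,0.4,0,10,-2,0,0,0,10,-2,0,0,0,10,-2,-0.3,0,0,10,-2,0,0,0])

```text
clock: 16.48
position: [0.5802, -0.0153, 0.3271]
tool_rot: [-1.571, -0.0, -1.526]
force: [0.3, -0.6, -8.1]
grip_width: 0.016
```

Emit:
drive_tool(steps=[10,-3,-0.2,0,0,10,-3,0,0,0,10,-3,0,0,0,10,-3,-0.3,0,0,10,-3,0,0,0])

```text
clock: 16.9
position: [0.565, -0.0157, 0.3271]
tool_rot: [-1.571, -0.0, -1.526]
force: [-0.3, 0.7, -8.0]
grip_width: 0.016
```

Emit:
drive_tool(steps=[10,-3,0,0,0,10,-4,-1,0,0,10,-4,0,0,0,10,-4,0,0,0,10,-4,0,0,0])

```text
clock: 17.32
position: [0.5459, -0.0167, 0.3271]
tool_rot: [-1.571, 0.0, -1.526]
force: [-0.5, 0.0, -8.0]
grip_width: 0.0163
```

```bash
python3 - <<'E'
from h import *
o=monitor.observe();print(o['position'],np.degrees(o['tool_rot']),o['force'],o['moment'],o['grip_width'])
d=snap('wrist','w7')
s=snap('scene','scene5')
def crop(d,u,v,w,h,W,H): return cv2.resize(d['frame'][v:v+h,u:u+w,::-1],(W,H),interpolation=cv2.INTER_CUBIC)
cv2.imwrite('pics/c5.png',np.hstack([crop(d,180,0,220,330,400,600),crop(s,225,140,100,150,400,600)]))
E
```

```text
[ 0.54591658 -0.0166698   0.32710406] [-8.99996447e+01  3.02912357e-03 -8.74451001e+01] [-0.49136589  0.04348977 -8.04270545] [-0.04326053 -0.03725583  0.01094975] 0.016262405930867457
```

View pics/c5.png

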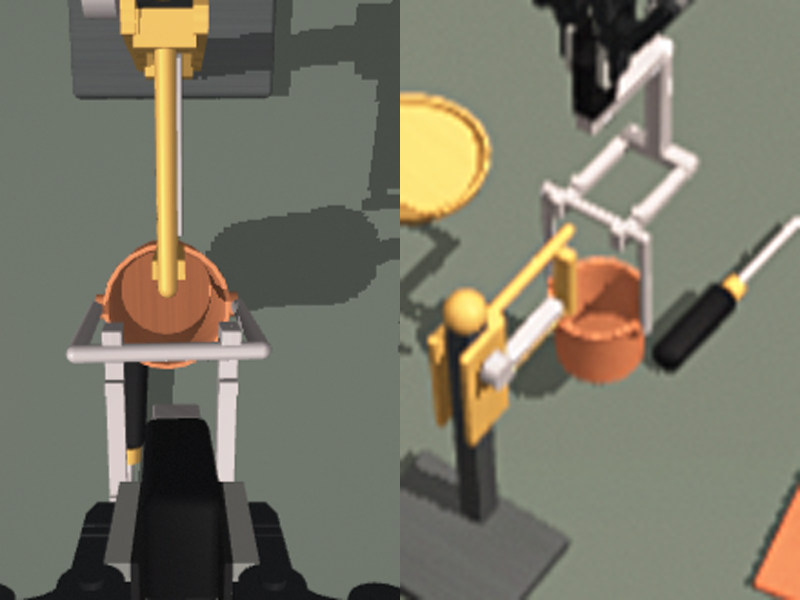

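```bash
python3 - <<'E'
from h import *
d=load('w7')
a,b=onz(d,219,193.5,.2057),onz(d,328,193.5,.2057);print((a+b)/2-np.array([.5459,-.0167,0]),np.linalg.norm(a-b))
E
```

```text
[0.00575627 0.00407226 0.2057    ] 0.08479061649057477
```

Emit:
drive_tool(steps=[10,-5,0,0,0,10,-6,-1,0,0,10,-7,0,0,0,10,-7,0,0,0,10,-7,-1,0,0])

```text
clock: 17.83
position: [0.5135, -0.0185, 0.3271]
tool_rot: [-1.571, 0.0, -1.526]
force: [0.4, -0.4, -7.0]
grip_width: 0.016
```

Emit:
drive_tool(steps=[10,-7,-3,0,0,10,-6,-5,0,0,10,-4,-7,0,0,10,-3,-9,0,0,10,-3,-10,0,0])

```text
clock: 18.25
position: [0.4911, -0.0537, 0.3272]
tool_rot: [-1.571, -0.0, -1.526]
force: [-0.3, 0.2, -7.5]
grip_width: 0.016
```

Emit:
drive_tool(steps=[10,-2,-10,0,0,10,-2,-10,0,0,10,-1,-10,0,0,10,0,-10,0,0,10,0,-10,0,0])

```text
clock: 18.67
position: [0.4864, -0.1038, 0.3271]
tool_rot: [-1.571, 0.0, -1.526]
force: [0.3, -0.3, -8.2]
grip_width: 0.0164
```

Emit:
drive_tool(steps=[10,0,-10,0,0,10,0,-10,0,0,10,0,-10,0,0,10,0,-10,0,0,10,0,-10,0,0])

```text
clock: 19.08
position: [0.4864, -0.1537, 0.3271]
tool_rot: [-1.571, 0.0, -1.526]
force: [0.1, -0.6, -7.5]
grip_width: 0.0162
```

Emit:
drive_tool(steps=[10,0,-10,0,0,10,0,-10,0,0,10,0,-10,0,0,10,0,-10,0,0,10,0,-10,0,0])

```text
clock: 19.5
position: [0.4863, -0.2037, 0.3271]
tool_rot: [-1.571, 0.0, -1.526]
force: [0.8, -0.2, -7.8]
grip_width: 0.0165
```

Emit:
drive_tool(steps=[10,-3,-10,0,0,10,-3,-10,0,0,10,-3,-10,0,0,10,-3,-9,0,0,10,-3,-8,0,0])

```text
clock: 19.92
position: [0.4709, -0.2508, 0.3271]
tool_rot: [-1.571, -0.0, -1.527]
force: [-0.2, -0.3, -7.0]
grip_width: 0.0161
```

Emit:
drive_tool(steps=[10,-3,-8,0,0,10,-2,-6,0,0,10,-1,-5,0,0,10,0,-3,-2,0,10,0,0,-4,0])

```text
clock: 20.33
position: [0.4655, -0.2723, 0.3212]
tool_rot: [-1.57, -0.0, -1.527]
force: [-0.5, 0.1, -7.5]
grip_width: 0.0159
```

Emit:
drive_tool(steps=[10,0,0,-5,0,10,0,0,-6,0,10,0,0,-6,0,10,0,0,-6,0,10,0,0,-4,0])

```text
clock: 20.75
position: [0.4652, -0.2713, 0.2931]
tool_rot: [-1.572, 0.0, -1.526]
force: [0.2, 0.3, -8.8]
grip_width: 0.016
```

Emit:
drive_tool(steps=[10,0,0,-3,0,10,0,0,-2,0,10,0,0,0,0,10,0,0,0,0,10,0,0,0,0])

```text
clock: 21.17
position: [0.4655, -0.2718, 0.2894]
tool_rot: [-1.57, -0.0, -1.526]
force: [-1.1, 0.3, -7.3]
grip_width: 0.0164
```

```bash
python3 - <<'E'
from h import *
o=monitor.observe();print(o['position'],np.degrees(o['tool_rot']),o['force'],o['grip_width'])
d=snap('wrist','w8');print(d['xyz'],d['orientation'])
s=snap('scene','scene6')
def crop(d,u,v,w,h,W,H): return cv2.resize(d['frame'][v:v+h,u:u+w,::-1],(W,H),interpolation=cv2.INTER_CUBIC)
cv2.imwrite('pics/c6.png',np.hstack([crop(d,160,40,240,360,400,600),crop(s,180,110,100,150,400,600)]))
E
```

```text
[ 0.4655034  -0.27175523  0.2893588 ] [-8.99727653e+01 -1.29616374e-02 -8.74452559e+01] [-1.05657119  0.31036664 -7.2707196 ] 0.01638013735082955
[ 0.546478   -0.26885923  0.43630307] [ 2.81909405e+00 -1.94027736e-04 -1.52568116e+00]
```

View pics/c6.png

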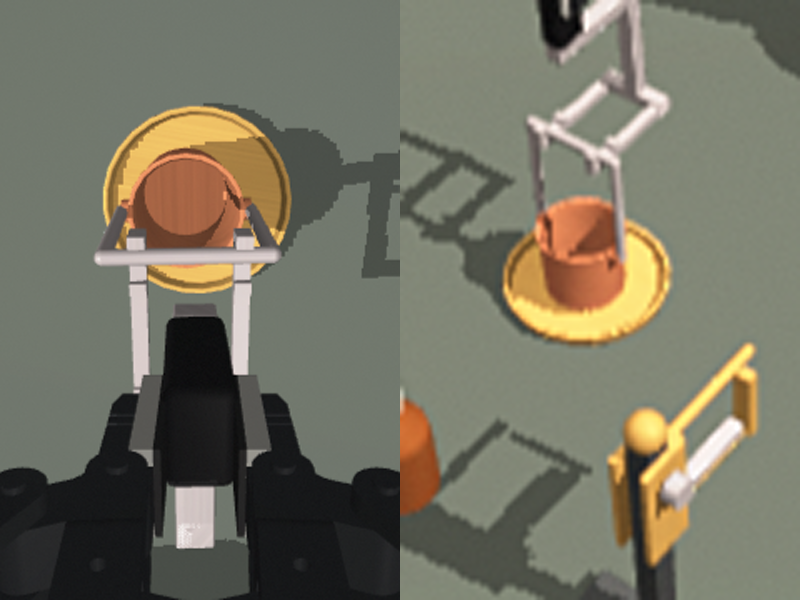

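Emit:
drive_tool(steps=[10,0,0,-2,0,10,0,0,-2,0,10,0,0,-2,0,10,0,0,-1,0,10,0,0,-1,0])

```text
clock: 21.68
position: [0.4653, -0.2716, 0.2809]
tool_rot: [-1.571, 0.0, -1.526]
force: [-0.6, 0.4, -8.0]
grip_width: 0.0163
```

Emit:
drive_tool(steps=[10,0,0,-1,0,10,0,0,-1,0,10,0,0,-1,0,10,0,0,-1,0,10,0,0,-1,0])

```text
clock: 22.1
position: [0.4657, -0.2717, 0.2763]
tool_rot: [-1.57, -0.0, -1.526]
force: [1.2, 0.2, -2.5]
grip_width: 0.0164
```

Emit:
drive_tool(steps=[10,0,0,-1,0,10,0,0,-1,0,10,0,0,-1,0,10,0,0,0,0,10,0,0,0,0])

```text
clock: 22.52
position: [0.4654, -0.2717, 0.2731]
tool_rot: [-1.571, 0.0, -1.526]
force: [1.3, 0.8, -3.5]
grip_width: 0.0164
```

Emit:
drive_tool(steps=[10,0,0,-2,0,10,0,0,-3,0,10,0,0,-3,0,10,0,0,-3,0,10,0,0,-1,0])

```text
clock: 22.93
position: [0.465, -0.2716, 0.2604]
tool_rot: [-1.572, 0.0, -1.526]
force: [-0.4, 0.2, -1.8]
grip_width: 0.0163
```

```bash
python3 - <<'E'
from h import *
o=monitor.observe();print(o['position'],o['force'],o['grip_width'])
d=snap('wrist','w9');print(d['xyz'])
s=snap('scene','scene7')
def crop(d,u,v,w,h,W,H): return cv2.resize(d['frame'][v:v+h,u:u+w,::-1],(W,H),interpolation=cv2.INTER_CUBIC)
cv2.imwrite('pics/c7.png',np.hstack([crop(d,160,40,240,360,400,600),crop(s,180,110,100,150,400,600)]))
E
```

```text
[ 0.46499645 -0.27156622  0.26036664] [-0.35043801  0.24360541 -1.82452868] 0.016281538694144948
[ 0.546183   -0.2687815   0.40719077]
```

View pics/c7.png

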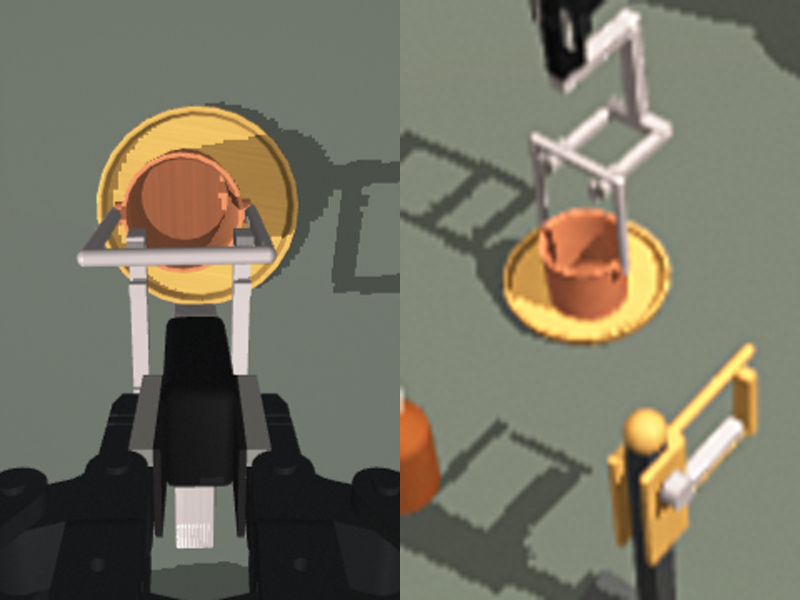

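Emit:
drive_tool(steps=[10,-3,0,0,0,10,-5,-0.5,0,0,10,-7,-0.3,0,0,10,-8,-0.3,0,0,10,-8,-0.3,0,0])

```text
clock: 23.45
position: [0.4333, -0.2732, 0.2612]
tool_rot: [-1.571, -0.0, -1.526]
force: [0.2, 0.1, -2.8]
grip_width: 0.0162
```

Emit:
drive_tool(steps=[10,-8,-0.4,0,0,10,-8,-0.3,0,0,10,-8,-0.4,0,0,10,-8,-0.3,0,0,10,-8,-0.4,0,0])

```text
clock: 23.87
position: [0.3935, -0.2749, 0.2611]
tool_rot: [-1.571, -0.0, -1.526]
force: [0.7, 0.2, -2.9]
grip_width: 0.0164
```

```bash
python3 - <<'E'
from h import *
np.set_printoptions(precision=4,suppress=True)
o=monitor.observe();print(o['position'],o['force'],o['grip_width'])
d=snap('wrist','w10');s=snap('scene','scene8');t=snap('top','top8')
for n,d in(('s',s),('t',t)):
  h=cv2.cvtColor(d['frame'],cv2.COLOR_RGB2HSV); c=pix(d,[.471,-.27,.03]).astype(int)
  M=np.zeros(h.shape[:2],np.uint8); cv2.circle(M,tuple(int(i) for i in c),26,255,-1)
  for nm,lo,hi,z in(('copper',(3,80,50),(13,255,255),.05),('pan',(15,110,80),(32,255,255),.012)):
    m=cv2.inRange(h,lo,hi)&M; u=cv2.moments(m,True); cs=cv2.convexHull(np.vstack([k for k in cv2.findContours(m,0,2)[0] if cv2.contourArea(k)>8])); e=cv2.fitEllipse(cs); print(n,nm,e[0],u['m00'],onz(d,*e[0],z))
E
```

```text
[ 0.3935 -0.2749  0.2611] [ 0.6595  0.172  -2.9224] 0.016385341872303654
s copper (225.68621826171875, 174.7443084716797) 494.0 [ 0.479 -0.259  0.05 ]
s pan (226.19883728027344, 179.41885375976562) 567.0 [ 0.4688 -0.2692  0.012 ]
t copper (372.6481018066406, 242.55938720703125) 344.0 [ 0.4768 -0.2591  0.05  ]
t pan (373.2626037597656, 246.14427185058594) 870.0 [ 0.4685 -0.2672  0.012 ]
```

Emit:
drive_tool(steps=[10,0,10,0,0,10,0,20,0,0,10,0,30,0,0,10,2,30,0,0,10,4,30,0,0])

```text
clock: 24.43
position: [0.4002, -0.153, 0.2611]
tool_rot: [-1.571, 0.0, -1.526]
force: [0.9, 0.5, -2.5]
grip_width: 0.0167
```

Emit:
drive_tool(steps=[10,5,30,-5,1,10,5,30,-5,1,10,5,30,-5,1,10,5,30,-5,1,10,5,30,-5,1])

```text
clock: 24.85
position: [0.4254, -0.0026, 0.236]
tool_rot: [-1.57, 0.0, -1.437]
force: [2.0, -0.9, -1.1]
grip_width: 0.0163
```

Emit:
drive_tool(steps=[10,7,30,-5,1,10,10,30,-5,1,10,12,25,-5,1,10,15,25,-5,1,10,15,25,-5,1])

```text
clock: 25.27
position: [0.4846, 0.1325, 0.2108]
tool_rot: [-1.571, 0.0, -1.35]
force: [1.0, -0.7, -1.0]
grip_width: 0.016
```

Emit:
drive_tool(steps=[10,15,25,0,1,10,15,20,0,1,10,15,20,0,1.2,10,10,15,0,1,10,5,5,0,0])

```text
clock: 25.68
position: [0.5446, 0.2187, 0.2107]
tool_rot: [-1.571, 0.002, -1.275]
force: [0.2, 0.1, -2.5]
grip_width: 0.016
```

Emit:
drive_tool(steps=[10,0,0,0,0,10,0,0,-10,0,10,0,0,-10,0,10,0,0,-10,0,10,0,0,-5,0])

```text
clock: 26.1
position: [0.5435, 0.2141, 0.1742]
tool_rot: [-1.573, -0.0, -1.279]
force: [0.4, -0.2, -1.8]
grip_width: 0.0161
```

Emit:
drive_tool(steps=[10,2,8,0,0,10,2,8,0,0,10,2,6,-6,0,10,0,0,-8,0,10,0,0,-6,0])

```text
clock: 26.52
position: [0.5502, 0.2377, 0.1551]
tool_rot: [-1.571, 0.0, -1.277]
force: [0.1, -0.4, -3.2]
grip_width: 0.0164
```

Emit:
drive_tool(steps=[10,0,0,-5,0,10,0,0,-3,0,10,0,0,-2,0,10,0,0,-1,0,10,0,0,-1,0])

```text
clock: 26.93
position: [0.5505, 0.237, 0.1442]
tool_rot: [-1.571, 0.0, -1.279]
force: [0.4, 0.5, -2.8]
grip_width: 0.016
```

Emit:
drive_tool(steps=[10,0,0,-1,0,10,0,0,-1,0,10,0,0,-0.5,0,10,0,0,0,0,10,0,0,0,0])

```text
clock: 27.35
position: [0.5504, 0.2371, 0.1416]
tool_rot: [-1.571, 0.0, -1.278]
force: [-0.5, -0.1, -2.3]
grip_width: 0.0161
```

```bash
python3 - <<'E'
from h import *
o=monitor.observe();print(o['position'],o['force'],o['moment'],o['grip_width'])
E
```

```text
[0.55039731 0.23710367 0.14164499] [-0.46537808 -0.11131973 -2.26011701] [ 0.00552134 -0.03993849 -0.01047949] 0.016052324362193594
```

Emit:
drive_tool(steps=[10,0,0,-0.5,0,10,0,0,-0.3,0,10,0,0,0,0,10,0,0,0,0,10,0,0,0,0])

```text
clock: 27.77
position: [0.5507, 0.2374, 0.1413]
tool_rot: [-1.57, 0.0, -1.278]
force: [0.4, 0.8, 5.2]
grip_width: 0.0163
```

Contact. Open slowly, then rise straight up.

Emit:
drive_tool(steps=[20,0,0,0,0,30,0,0,0,0,45,0,0,0,0,65,0,0,0,0,85,0,0,0,0], grip_force=20)

```text
clock: 28.18
position: [0.5503, 0.237, 0.1407]
tool_rot: [-1.571, -0.0, -1.278]
force: [0.7, -0.7, -0.2]
grip_width: 0.0658
```

Emit:
drive_tool(steps=[85,0,0,0,0,85,0,0,0,0,85,0,0,0,0,85,0,0,0,0,85,0,0,0,0])

```text
clock: 28.6
position: [0.5504, 0.2371, 0.1408]
tool_rot: [-1.571, 0.0, -1.278]
force: [-0.7, -0.1, 0.0]
grip_width: 0.0849
```

Emit:
drive_tool(steps=[85,0,0,10,0,85,0,0,20,0,85,0,0,25,0,85,0,0,25,0,85,0,0,20,0])

```text
clock: 29.02
position: [0.5505, 0.2373, 0.2435]
tool_rot: [-1.569, 0.0, -1.278]
force: [0.1, 0.4, 0.7]
grip_width: 0.0849
```

Emit:
drive_tool(steps=[85,-10,-10,10,0,85,-10,-20,5,0,85,-10,-20,0,0,85,0,0,0,0,85,0,0,0,0])

```text
clock: 29.43
position: [0.5204, 0.1863, 0.2569]
tool_rot: [-1.57, -0.0, -1.28]
force: [0.1, 1.0, -0.1]
grip_width: 0.0851
```

```bash
python3 - <<'E'
from h import *
o=monitor.observe();print(o['position'],o['force'],o['grip_width'],o['clock'])
d=snap('wrist','w12');s=snap('scene','scene12');t=snap('top','top12')
cv2.imwrite('pics/f.png',np.vstack([np.hstack([cv2.resize(d['frame'],(400,300)),cv2.resize(s['frame'],(400,300))]),np.hstack([cv2.resize(s['frame'][225:325,195:328+0],(400,300)) if 0 else cv2.resize(s['frame'][140:215,175:275],(400,300)),cv2.resize(t['frame'][120:285,140:360],(400,300))])])[:,:,::-1])
E
```

```text
[0.52040736 0.18627032 0.25694134] [ 0.11335316  0.97927397 -0.06755684] 0.08510361748439672 29.4333
```

View pics/f.png

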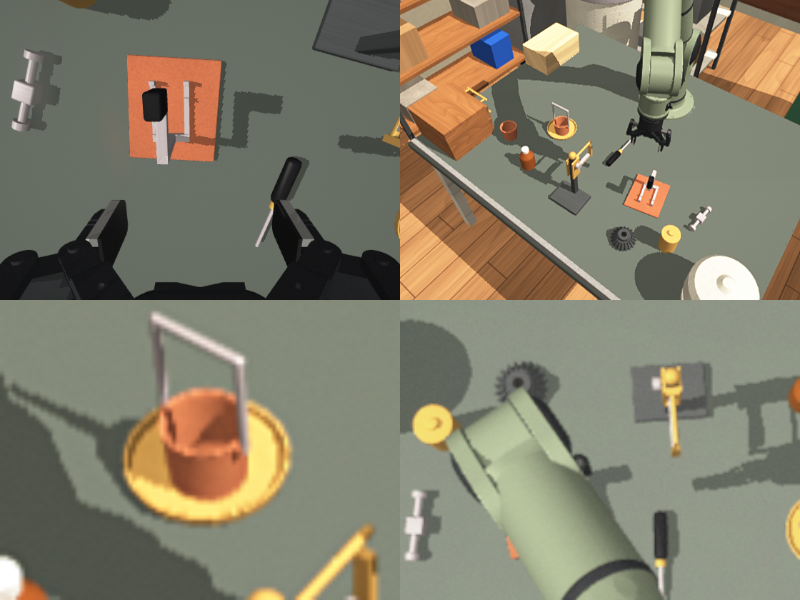

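The final picture shows the fork upright near the middle of the tile, the cup upright in the pan, the bystanders in place and the gripper clear.

```bash
python3 -c "
from h import *
print(workorder.job_done())"
```

```text
the job is handed in; nothing more can be done
None
```

I lifted the cup holder off the gated hook with the fork and stood it in the brass pan. I then stood the fork back on its tile and handed the job in at about 29.6 s of the 67 s allowed. No verdict was reported.

- **Gap:** I felt for the roof in small steps and met it at a tool height of about 0.331 m. I eased down 3 to 4 mm and drew the bail out without a bump. The last feeling step went a little far. The measured force rose by about 18 N, under the 25 N limit but closer to it than I wanted.
- **Cup holder:** In the last pictures it stands upright in the pan, free of the fork. Two cameras put it about 12 mm off the pan's centre (limit 28 mm). That is rough, because it assumes a height for the cup.
- **Fork:** It is released and upright on the tile, and I judged it by eye to be within about 10 mm of the centre (limit 35 mm). I did not measure its final position from the last picture.
- **Other checks:** The bystanders look to be where they started, though I did not measure their shift. The gripper is open and about 60 mm away from the fork, with only sensor noise (about 1 N) on the force reading. The cameras disagreed by up to 4 to 6 mm on some positions, well inside the tolerances.

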